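Turn the labelled tin to the front

TASK

Turn the tin with the blue lid on its little turntable until its paper label faces the front of its stand, squarely over the orange pointer; a fingertip stroked along the edge of its lid will do. Leave the grey-lidded tin turned as it is and do not disturb the small things lying round about; let go of the tin and leave it standing still.

Things in the scene. Friction and masses are not known exactly. Their poses are not given: they have to be found in the camera images.
- blue_stand: Fixed stand of the blue-lidded tin: black disc, 120 mm across and 10 mm high, bolted to the desk. Origin at the centre of its underside, on the vertical turning axis; z up; its front is its own -x axis, where a black tab with an orange pointer sticks out to 78 mm from the axis. The stand may be turned a little on the desk, so its front is not exactly world -x.
- blue_pointer (a point): The orange pointer on the front tab of the blue tin's stand, 74 mm from the turning axis, 11.5 mm above the desk.
- blue_tin (a joint): Turn of the blue-lidded tin about its vertical axis relative to its stand, in rad, growing counter-clockwise seen from above; 0 (or any whole turn) is label squarely over the pointer. It turns freely either way (stops only at -12 and +12), needs about 0.03 N m and stays where it is left.
- blue_label (a point): Middle of the label of the blue-lidded tin, on its side, 48 mm from the axis and 60 mm above the desk. The label is white paper with blue bands and a red diamond, 80 degrees wide. The tin is bare metal, 96 mm across, held in a black turning cup (106 mm across, its rim 26 mm above the desk); it cannot be lifted out.
- blue_lid (a point): Centre of the flat top of the blue ribbed lid, on the turning axis, 112 mm above the desk. The lid is 95 mm across, rigid and 18 mm high; a white stripe 26 mm long on its top runs from the middle region to the edge right above the middle of the label. A fingertip pressed on the top near the edge with some 5 to 25 N and led round the axis takes the tin along by friction; it may slip a little.
- grey_label (a point): Middle of the label of the other tin, alike but with a grey lid and grey bands, on a like stand; 48 mm from its axis, 60 mm above the desk. Not to be turned.
- grey_stand: Fixed stand of the grey-lidded tin, like the other; origin at the centre of its underside, the tin's top is 112 mm above the desk.
- screw_box: Small brown carton of screws, 56 x 85 x 42 mm, origin at the centre of its underside. Bystander.
- conduit_box: Round white plastic conduit box with stubs, 65 x 103 x 29 mm, origin at the centre of its underside. Bystander.
- marker: White marker pen with black cap, 132 mm long, 17 mm thick, lying; origin at the centre of its underside. Bystander.
- coupling: White plastic tube coupling, 50 mm long, 24 mm thick, lying; origin at the centre of its underside. Bystander.
- offcut: Offcut of white plastic tube, 110 mm long, 20 mm thick, lying; origin at the centre of its underside. Bystander.

How it is judged:
By the outcome, as a careful person would: the job done as asked, in the order asked, and still so for the second after the job is handed in, with the robot touching nothing.
It also fails if it takes over 64 s, if anything falls off the work surface, if the arm or the gripper's body presses on something with over 40 N, if the wrist force passes 120 N, or if a joint passes its speed limit or range.

ROBOT

A 6-joint arm with a two-finger parallel gripper is mounted at the origin on a cart in front of the work surface, level with it; the furniture and walls round the work are solid. World frame = base frame: x ahead of the robot, y to its left, z up, the work surface at z = 0. Lengths are in mm, angles in degrees, forces in N, time in s.
With the tool pointing down it reaches from about 350 to 850 mm from the base axis. Payload 8.1 kg.
Tool frame: the origin (TCP) lies at the very end of the fingers, on their centre line; the grasp point (between the pads) lies 19 mm behind it (pinch_z is the z of the grasp point in the tool frame, in mm); z points along the fingers, y is the direction in which the jaws open and shut (so a half turn about z gives the same grasp; the last joint's range is limited). The gripper opens to 85 mm and grips with 20 to 120 N. Pads are 22 mm wide; open, the fingers measure 114 mm over their backs; the gripper's body (76 mm by 85 mm) begins 54 mm behind the grasp point. The pads swing forward as they close: fully open they stand 13 mm farther back than shut.
Start: joints at [65.352, 7.471, 85.268, -0, 87.261, -4.893], TCP at [202.784, 564.698, 205.992] pointing down, gripper open.
Joint ranges: [-169.43, 169.43], [-51.17, 129.36], [1.28, 143.12], [-76.62, 256.62], [0, 156.53], [-152.29, 152.29]. Speed limits (degrees/s): [136.94, 136.94, 159.86, 180, 180, 180].

INTERFACE

Orientations are given as [roll, pitch, yaw] about the fixed x, y, z axes, in that order (R = Rz(yaw) Ry(pitch) Rx(roll)).
In Python, from bench import * gives the robot as it stands.
- The arm moves only by the shell command python3 -m creep 'ROWS' [FORCE]. ROWS is a JSON object of lists of equal length, an entry for each row: "translation": the shift along the tool's x, y, z in mm, a list of three; "rotation": the turn, a rotation vector about the tool's x, y, z in rad, a list of three; "claw": the finger opening in mm, from 0 to 85.4. In form: {"translation": [[dx, dy, dz], ...], "rotation": [[ax, ay, az], ...], "claw": [claw, ...]}. A call has 1 to 10 rows; each row shifts and turns the commanded pose from where the row before left it, along the tool's axes as they then stand; what a row does not reach is not made up. A row lasts 1/10 s, in which the tool goes at most 50 mm and 8.59 degrees, less where a joint would pass 70% of its speed; a pose out of reach is approached as far as the arm can. A call is refused whole if a number of a shift passes 50 or a number of a turn 0.15, either way. A call with a gripper value outside its range is refused whole. The fingers move at their own pace and stop on an object; FORCE is the grip in N (left out, the last holds). Time passes only in rows, so rows that do not move let the fingers close. It gives the time, the measured TCP pose, the force and the opening at its end, in the units of the state.
- sense(): the state, without advancing time (a new reading comes with each control period).
- snapshot(name): name is "scene" or "top" or "wrist"; returns a dict with "frame" (420x560x3 uint8, red, green, blue), "intrinsics" (3x3 intrinsics, pixels), "extrinsics" (4x4, takes a point from camera to world coordinates). Camera axes: x right, y up, looking along -z (the intrinsics and any distortion apply to the point x, -y, -z); pixel columns grow to the right and rows downward; lengths in mm; the calibration is good to about 2 mm. The wrist camera is an equidistant fisheye: a pixel r from the principal point sees the ray r / f radians off the axis. A picture is of the moment at which its call begins. There is no depth.
- hand_in(): hands the job in, once; it reports no verdict.
The state is a dict: "time": time; "joint_pos": joint angles; "qd": joint speeds; "joint_efforts": joint torques, N m; "tool_pos": TCP position; "tcp_rot": TCP orientation; "ft_force": force on the tool from outside, world axes, zero at the start; "wrist_torque": the same for the moment, N m; "finger_gap": finger opening in mm.
Only numpy, scipy, OpenCV 4.12 (cv2) and the standard library are available. Lean on these libraries where they do the work, as an engineer would, in place of code of your own. Each camera call takes 0.05 s, during which the arm holds its last target.

## Working session

There is one attempt and no reset: what is moved stays moved. The work goes in short steps, Python scripts to look and compute and a shell command to move; the robot and the scene stay as the last step left them, time stands still between calls to the robot, and variables do not carry over. Pictures are saved under pics/ and viewed, and the job is handed in when it is done.

```bash
mkdir -p pics; ls; python3 - <<'E'
from bench import *
import cv2
for n in ["scene","top","wrist"]:
    s=snapshot(n); cv2.imwrite(f"pics/{n}0.png",s["frame"][:,:,::-1])
    print(n,s["intrinsics"],s["extrinsics"])
print(sense())
E
```

```text
pics
scene [[380.08433961   0.         274.60294617]
 [  0.         380.08433961 206.6571558 ]
 [  0.           0.           1.        ]] [[ 7.05952574e-01  3.70137683e-01 -6.03845227e-01  1.01542380e+01]
 [-7.08219737e-01  3.77901213e-01 -5.96335039e-01 -7.42727061e+02]
 [ 7.46777435e-03  8.48639363e-01  5.28919146e-01  5.52260565e+02]
 [ 0.00000000e+00  0.00000000e+00  0.00000000e+00  1.00000000e+00]]
top [[465.55659791   0.         280.03909747]
 [  0.         465.55659791 209.88362812]
 [  0.           0.           1.        ]] [[-1.11609806e-02  9.86675345e-01 -1.62318193e-01  3.58658435e+02]
 [-9.99224454e-01 -1.71352206e-02 -3.54524334e-02 -2.55721863e+02]
 [-3.77614000e-02  1.61796623e-01  9.86101379e-01  1.03901968e+03]
 [ 0.00000000e+00  0.00000000e+00  0.00000000e+00  1.00000000e+00]]
wrist [[325.1922621    0.         280.81207172]
 [  0.         325.1922621  210.68357616]
 [  0.           0.           1.        ]] [[ 3.38873888e-01 -8.90289606e-01 -3.04218517e-01  1.23775050e+02]
 [ 9.40831325e-01  3.20342039e-01  1.10532329e-01  5.93022367e+02]
 [-9.51803316e-04 -3.23674830e-01  9.46167902e-01  3.73069552e+02]
 [ 0.00000000e+00  0.00000000e+00  0.00000000e+00  1.00000000e+00]]
{'time': 0.15, 'joint_pos': array([ 6.53512929e+01,  7.50691206e+00,  8.53153502e+01,  7.25243931e-04,
        8.72596733e+01, -4.89291810e+00]), 'qd': array([ 0.05875536, -0.12531412, -0.21802591, -0.05741415, -0.05418805,
        0.09060152]), 'joint_efforts': array([ 7.41366730e-04, -5.70067692e+01, -5.01152372e+01, -2.35306952e-04,
        9.77159390e-03,  1.25613733e-04]), 'tool_pos': array([202.59156752, 564.28418566, 205.16337078]), 'tcp_rot': array([-1.79918425e+02, -7.71031884e-03,  1.60244170e+02]), 'ft_force': array([-0.80645128, -0.51098886,  0.15803141]), 'wrist_torque': array([ 0.05327191,  0.00409784, -0.03776514]), 'finger_gap': 85.66605818154373}
```

View pics/scene0.png

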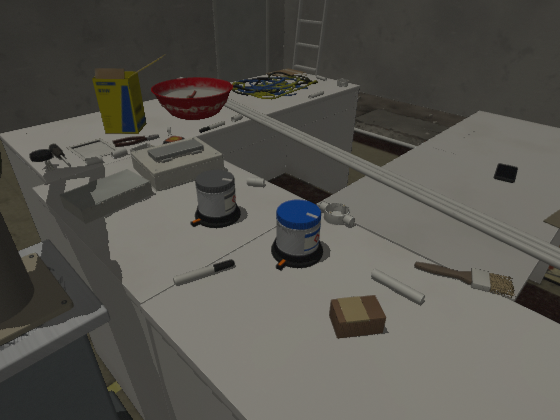

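View pics/top0.png

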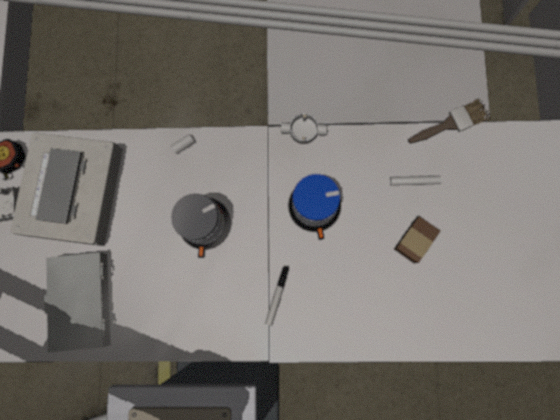

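```bash
python3 - <<'E'
import cv2
t=cv2.imread("pics/top0.png"); s=cv2.imread("pics/scene0.png")
cv2.imwrite("pics/topc.png",cv2.resize(t[60:260,130:400],None,fx=2.9,fy=2.9,interpolation=cv2.INTER_CUBIC))
cv2.imwrite("pics/scenec.png",cv2.resize(s[130:330,150:420],None,fx=2.9,fy=2.9,interpolation=cv2.INTER_CUBIC))
E
```

```text
(no output)
```

View pics/topc.png

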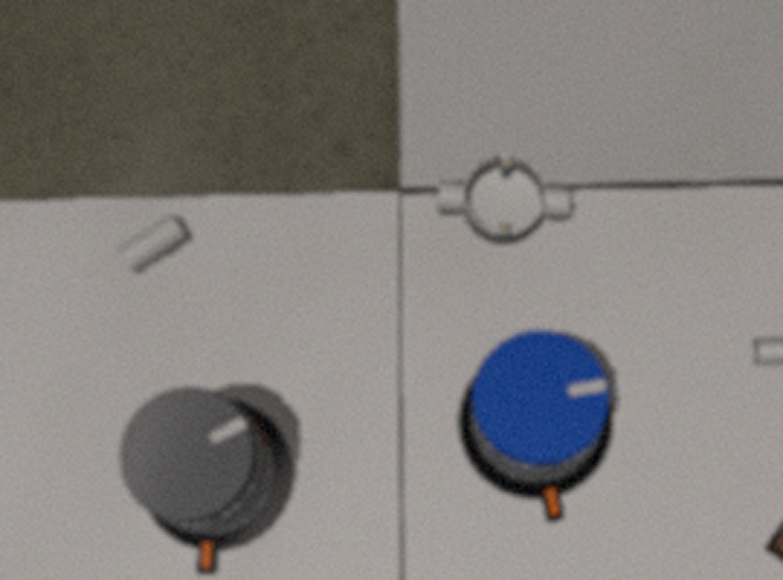

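View pics/scenec.png

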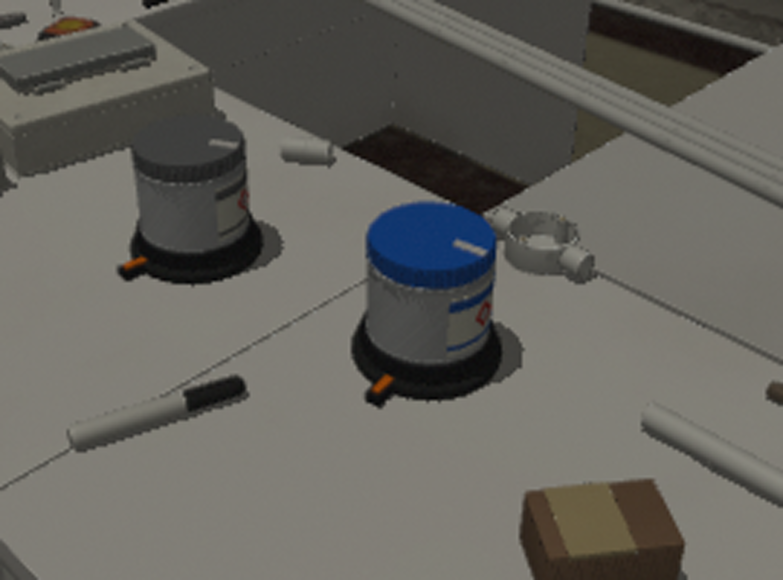

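View pics/wrist0.png

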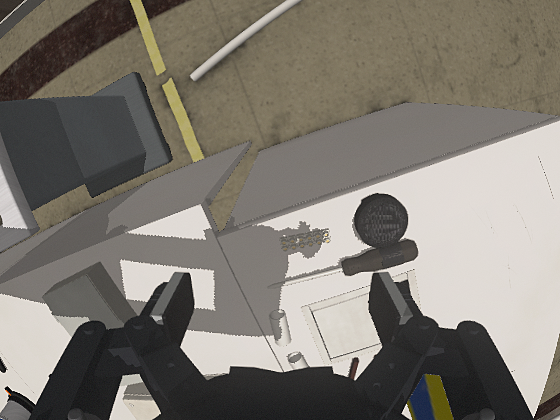

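```bash
cat > h.py <<'E'
import numpy as np, cv2
from bench import snapshot
def proj(s,P):
    K,T=s["intrinsics"],s["extrinsics"]; c=(np.asarray(P,float)-T[:3,3])@T[:3,:3]
    return np.array([K[0,0]*c[...,0]/-c[...,2]+K[0,2], K[1,1]*-c[...,1]/-c[...,2]+K[1,2]]).T
def ray(s,p):
    K,T=s["intrinsics"],s["extrinsics"]
    d=np.array([(p[0]-K[0,2])/K[0,0],-(p[1]-K[1,2])/K[1,1],-1]); return T[:3,3],T[:3,:3]@d
def atz(s,p,z):
    o,d=ray(s,p); return o+d*(z-o[2])/d[2]
def tri(A,B):
    (o1,d1),(o2,d2)=A,B; M=np.array([d1,-d2]).T
    t=np.linalg.lstsq(M,o2-o1,rcond=None)[0]; a,b=o1+t[0]*d1,o2+t[1]*d2
    return (a+b)/2,np.linalg.norm(a-b)
E
python3 - <<'E'
from h import *
t=snapshot("top"); s=snapshot("scene")
C=lambda x,y,ox,oy:(ox+x/2.9,oy+y/2.9)
T=lambda x,y:C(x-1,y-1,130,60); S=lambda x,y:C(x-1,y-1,150,130)
print("lid",tri(ray(t,T(541,397)),ray(s,S(431,238))))
print("stripe out",tri(ray(t,T(606,385)),ray(s,S(486,252))))
print("ptr",tri(ray(t,T(552,503)),ray(s,S(382,384))))
print("lid@112",atz(t,T(541,397),112),atz(s,S(431,238),112))
print("stripe@112",atz(t,T(568,391),112),atz(t,T(606,385),112),atz(s,S(454,242),112),atz(s,S(486,252),112))
print("ptr@11.5",atz(t,T(552,503),11.5),atz(s,S(382,384),11.5))
f=t["frame"].astype(int); m=((f[...,2]-f[...,0])>40); 
n,l,st,ce=cv2.connectedComponentsWithStats(m.astype(np.uint8)); i=1+st[1:,4].argmax(); print(st[i],ce[i],atz(t,ce[i],112))
print("grey", atz(t,T(187,454),112), "gptr",atz(t,T(207,556),11.5))
print("marker",atz(t,(286,268),8),atz(t,(269,322),8),"conduit",atz(t,(303,129),25),"offcut",atz(t,(391,181),15))
E
```

```text
lid (array([ 536.96138431, -295.39710194,  110.58340741]), np.float64(1.6498236346989525))
stripe out (array([ 544.07082038, -340.84842338,  116.1374981 ]), np.float64(0.23124298622354011))
ptr (array([ 474.00139321, -306.63118917,   14.04099278]), np.float64(0.24684933057943462))
lid@112 [ 537.30627576 -295.90008537  112.        ] [ 534.51837932 -296.41481755  112.        ]
stripe@112 [ 541.21864001 -314.78760639  112.        ] [ 544.98686061 -341.31301365  112.        ] [ 542.55397842 -311.92072838  112.        ] [ 549.02665912 -336.97643783  112.        ]
ptr@11.5 [ 474.1930897  -306.67592355   11.5       ] [ 476.29655588 -304.64156449   11.5       ]
[ 292  174   48   47 1662] [315.52226233 196.98074609] [ 536.4485881  -294.49775363  112.        ]
grey [501.27899604 -47.8458988  112.        ] gptr [437.48979652 -42.23387079  11.5       ]
marker [ 398.60409605 -230.32731433    8.        ] [ 283.12613869 -192.02651181    8.        ] conduit [ 710.64875229 -273.47578203   25.        ] offcut [ 588.26574519 -467.54631276   15.        ]
```

```bash
python3 - <<'E'
from h import *
t=snapshot("top"); s=snapshot("scene")
for n,p in dict(ybox=(122,132),bowl=(195,117),wbox=(140,180),wbox2=(185,180),bag=(100,210)).items(): print(n,atz(s,p,0))
b=atz(s,(122,132),0)
for z in (100,200,250,300): print(z,proj(s,[b[0],b[1],z]))
for z in (0,200,300,400,500): print("pipe",z,atz(t,(280,15),z),proj(s,atz(t,(280,15),z)))
E
```

```text
ybox [604.57978597 701.2033426    0.        ]
bowl [918.55918525 651.3904564    0.        ]
wbox [454.49358735 279.38235575   0.        ]
wbox2 [553.29518347 183.01796795   0.        ]
bag [292.81469982 196.80144826   0.        ]
100 [116.6631476  107.18928086]
200 [110.92485683  80.51229789]
250 [107.89074631  66.40689297]
300 [104.73806327  51.75025131]
pipe 0 [1009.58883433 -223.63214653    0.        ] [379.87584643 175.93118306]
pipe 200 [ 884.29180479 -229.80906824  200.        ] [368.20896411 125.26152674]
pipe 300 [ 821.64329002 -232.89752909  300.        ] [360.62894675  92.34126029]
pipe 400 [ 758.99477525 -235.98598994  400.        ] [351.36817652  52.12142848]
pipe 500 [ 696.34626049 -239.0744508   500.        ] [339.79792626   1.87144843]
```

```bash
python3 -m creep '{"translation":[[0,0,-50],[0,0,-50],[0,0,-40],[-50,0,0],[-50,0,0],[-50,0,0],[-50,0,0],[-50,0,0],[-50,0,0],[-50,0,0]],"rotation":[[0,0,0],[0,0,0],[0,0,0],[0,0,0.083],[0,0,0.083],[0,0,0.083],[0,0,0.083],[0,0,0.083],[0,0,0.083],[0,0,0.083]],"claw":[0,0,0,0,0,0,0,0,0,0]}' 40
python3 -m creep '{"translation":[[-50,0,0],[-50,0,0],[-50,0,0],[-50,0,0],[-50,0,0],[-50,0,0],[-50,0,0],[-50,0,0],[-50,0,0],[-50,0,0]],"rotation":[[0,0,0.083],[0,0,0.083],[0,0,0.083],[0,0,0.083],[0,0,0.083],[0,0,0.083],[0,0,0.083],[0,0,0.083],[0,0,0.083],[0,0,0.083]],"claw":[0,0,0,0,0,0,0,0,0,0]}'
```

```text
time: 1.35
tool_pos: [490.3, 370.1, 345.7]
tcp_rot: [-180.0, -0.0, 126.8]
ft_force: [0.2, 0.4, 0.3]
finger_gap: 0.1
time: 2.35
tool_pos: [619.1, -98.6, 345.7]
tcp_rot: [-180.0, -0.0, 79.2]
ft_force: [0.3, -0.4, -0.0]
finger_gap: -0.1
```

```bash
python3 -m creep '{"translation":[[-40,0,0],[-40,0,0],[0,0,0]],"rotation":[[0,0,0.083],[0,0,0.083],[0,0,0]],"claw":[0,0,0]}'
python3 - <<'E'
from h import *
w=snapshot("wrist"); cv2.imwrite("pics/w1.png",w["frame"][:,:,::-1]); print(w["extrinsics"])
E
```

```text
time: 2.65
tool_pos: [599.7, -179.5, 345.6]
tcp_rot: [-180.0, 0.1, 69.4]
ft_force: [-0.4, 0.2, -0.4]
finger_gap: -0.1
[[ 9.35816315e-01  3.32812022e-01  1.16120556e-01  6.29287336e+02]
 [-3.52485052e-01  8.84929845e-01  3.04390305e-01 -1.00579603e+02]
 [-1.45379215e-03 -3.25784174e-01  9.45443049e-01  5.13521802e+02]
 [ 0.00000000e+00  0.00000000e+00  0.00000000e+00  1.00000000e+00]]
```

View pics/w1.png

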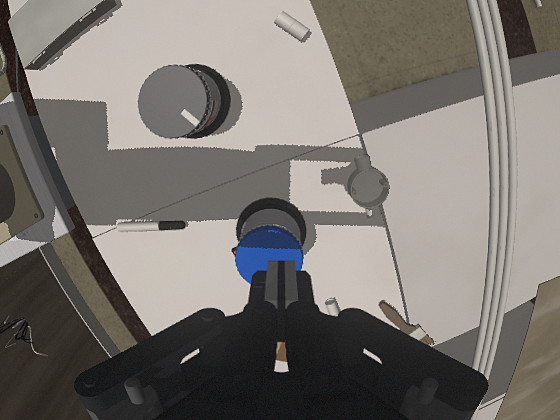

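```bash
python3 -m creep '{"translation":[[-43,-3,20],[-43,-3,20],[-43,-4,20],[-43,-4,20],[-43,-4,20],[0,0,0],[0,0,0]],"rotation":[[0,0,0],[0,0,0],[0,0,0],[0,0,0],[0,0,0],[0,0,0],[0,0,0]],"claw":[0,0,0,0,0,0,0]}'
python3 - <<'E'
from h import *
import pickle
w=snapshot("wrist"); cv2.imwrite("pics/w2.png",w["frame"][:,:,::-1]); print(w["extrinsics"]); pickle.dump(w,open("w2.pkl","wb"))
E
```

```text
time: 3.4
tool_pos: [510.3, -369.6, 245.1]
tcp_rot: [-179.9, -0.1, 69.9]
ft_force: [-0.2, 0.1, 0.9]
finger_gap: 0.3
[[ 9.38618777e-01  3.25709607e-01  1.13613573e-01  5.39171073e+02]
 [-3.44947114e-01  8.88618564e-01  3.02272289e-01 -2.90993144e+02]
 [-2.50614129e-03 -3.22909120e-01  9.46426658e-01  4.13241055e+02]
 [ 0.00000000e+00  0.00000000e+00  0.00000000e+00  1.00000000e+00]]
```

View pics/w2.png

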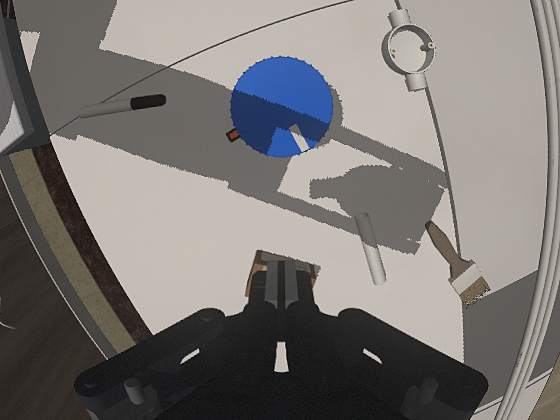

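```bash
python3 - <<'E'
import cv2
t=cv2.imread("pics/w2.png"); cv2.imwrite("pics/w2c.png",cv2.resize(t[45:165,210:360],None,fx=5,fy=5,interpolation=cv2.INTER_CUBIC))
E
```

```text
(no output)
```

View pics/w2c.png

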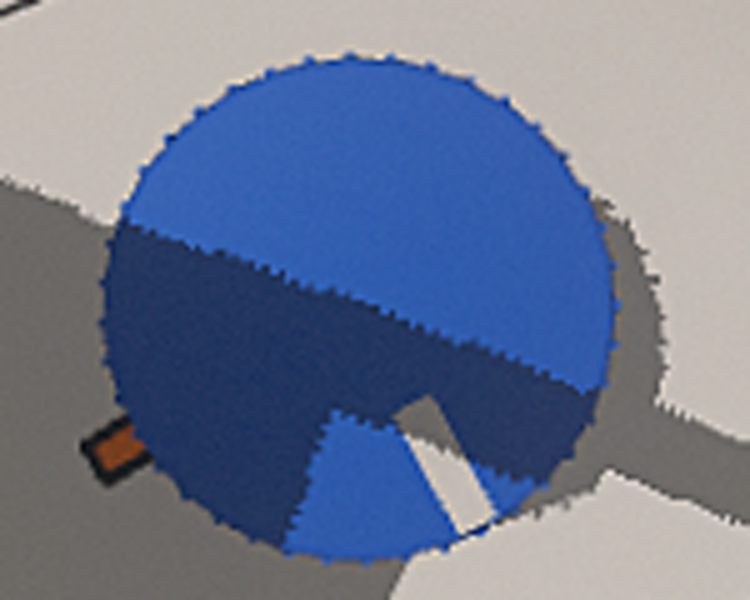

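```bash
cat >> h.py <<'E'
def fray(s,p):
    K,T=s["intrinsics"],s["extrinsics"]; u=(np.array(p,float)-K[:2,2])/K[0,0]; r=np.hypot(*u)
    d=np.array([u[0]/r*np.sin(r),-u[1]/r*np.sin(r),-np.cos(r)]); return T[:3,3],T[:3,:3]@d
def fatz(s,p,z):
    o,d=fray(s,p); return (o+d*(z-o[2])/d[2])
def lidfit(s,z=112):
    f=s["frame"].astype(int); m=((f[...,2]-f[...,0])>40).astype(np.uint8)
    m=cv2.morphologyEx(m,cv2.MORPH_OPEN,np.ones((3,3)))
    c=max(cv2.findContours(m,cv2.RETR_EXTERNAL,cv2.CHAIN_APPROX_NONE)[0],key=cv2.contourArea)
    P=np.array([fatz(s,q,z)[:2] for q in cv2.convexHull(c)[:,0]],np.float32)
    (x,y),r=cv2.minEnclosingCircle(P); 
    A=np.c_[2*P,np.ones(len(P))]; q=np.linalg.lstsq(A,(P**2).sum(1),rcond=None)[0]
    return q[:2],np.sqrt(q[2]+q[0]**2+q[1]**2),(x,y,r)
E
python3 - <<'E'
from h import *
import pickle
w=pickle.load(open("w2.pkl","rb"))
c,r,e=lidfit(w); print(c,r,e)
Q=lambda x,y:(210+(x+.5)/5-.5,45+(y+.5)/5-.5)
a=lambda P,c:(np.degrees(np.arctan2(P[1]-c[1],P[0]-c[0])),np.hypot(P[0]-c[0],P[1]-c[1]))
si,so=fatz(w,Q(413,405),112),fatz(w,Q(479,523),112)
print("stripe",a(si,c),a(so,c),a(so,si))
for z,p in ((11.5,(102,461)),(10,(94,466)),(11.5,(95,448)),(11.5,(110,475)),(11.5,(132,420)),(11.5,(151,460))):
  P=fatz(w,Q(*p),z); print(P,a(P,c))
E
```

```text
[ 538.06011365 -293.29584469] 47.186945519055776 (537.7215576171875, -293.5283203125, 47.86793899536133)
stripe (np.float64(-80.81557409388421), np.float64(20.290947995996166)) (np.float64(-80.7551187958074), np.float64(45.587423519354566)) (np.float64(-80.70662610203402), np.float64(25.296495878804617))
[ 465.15132707 -306.64616787   11.5       ] (np.float64(-169.6235262226855), np.float64(74.12099763748124))
[ 462.51912196 -307.13413267   10.        ] (np.float64(-169.61913637555622), np.float64(76.79804451301004))
[ 464.72119487 -302.9594485    11.5       ] (np.float64(-172.49358630366282), np.float64(73.97284803436708))
[ 465.72235365 -310.66041122   11.5       ] (np.float64(-166.50164242880533), np.float64(74.39273951896864))
[ 475.94491637 -299.84261498   11.5       ] (np.float64(-173.98339605681116), np.float64(62.45925019154386))
[ 476.70440587 -310.90158632   11.5       ] (np.float64(-163.9894082323434), np.float64(63.83169288392038))
```

```bash
python3 -m creep '{"translation":[[20.3,8.5,0],[20.3,8.5,0],[20.3,8.5,0],[20.3,8.5,0],[0,0,35],[0,0,35],[0,0,40],[0,0,0],[0,0,0]],"rotation":[[0,0,0],[0,0,0],[0,0,0],[0,0,0],[0,0,0],[0,0,0],[0,0,0],[0,0,0],[0,0,0]],"claw":[0,0,0,0,0,0,0,0,0]}'
```

```text
time: 4.35
tool_pos: [571.0, -304.0, 136.9]
tcp_rot: [-180.0, -0.0, 70.0]
ft_force: [0.4, -1.1, 1.3]
finger_gap: -0.1
```

```bash
python3 -m creep '{"translation":[[0,0,8],[0,0,6],[0,0,4],[0,0,2],[0,0,0]],"rotation":[[0,0,0],[0,0,0],[0,0,0],[0,0,0],[0,0,0]],"claw":[0,0,0,0,0]}';python3 -m creep '{"translation":[[0,0,1],[0,0,1],[0,0,1],[0,0,0]],"rotation":[[0,0,0],[0,0,0],[0,0,0],[0,0,0]],"claw":[0,0,0,0]}'
```

```text
time: 4.85
tool_pos: [570.1, -305.6, 115.8]
tcp_rot: [-180.0, -0.0, 69.9]
ft_force: [-0.5, 0.2, -0.6]
finger_gap: -0.3
time: 5.25
tool_pos: [570.2, -305.5, 112.8]
tcp_rot: [-180.0, -0.0, 69.9]
ft_force: [0.7, -0.3, -0.4]
finger_gap: 0.3
```

```bash
python3 -m creep '{"translation":[[0,0,1],[0,0,0]],"rotation":[[0,0,0],[0,0,0]],"claw":[0,0]}'
```

```text
time: 5.45
tool_pos: [570.2, -305.5, 111.8]
tcp_rot: [-180.0, -0.0, 69.9]
ft_force: [-0.2, -0.0, -0.2]
finger_gap: -0.0
```

```bash
python3 -m creep '{"translation":[[0,0,0.5],[0,0,0]],"rotation":[[0,0,0],[0,0,0]],"claw":[0,0]}';python3 -m creep '{"translation":[[0,0,0.5],[0,0,0]],"rotation":[[0,0,0],[0,0,0]],"claw":[0,0]}'
```

```text
time: 5.65
tool_pos: [570.2, -305.6, 111.4]
tcp_rot: [-180.0, -0.0, 69.9]
ft_force: [0.1, -0.4, -0.9]
finger_gap: -0.1
time: 5.85
tool_pos: [570.2, -305.6, 110.9]
tcp_rot: [-180.0, 0.0, 69.9]
ft_force: [0.1, 0.4, 0.0]
finger_gap: 0.1
```

```bash
python3 -m creep '{"translation":[[0,0,0.5],[0,0,0]],"rotation":[[0,0,0],[0,0,0]],"claw":[0,0]}';python3 -m creep '{"translation":[[0,0,0.5],[0,0,0]],"rotation":[[0,0,0],[0,0,0]],"claw":[0,0]}'
```

```text
time: 6.05
tool_pos: [570.2, -305.5, 110.4]
tcp_rot: [-180.0, -0.0, 69.9]
ft_force: [-0.7, 0.3, -0.2]
finger_gap: 0.1
time: 6.25
tool_pos: [570.2, -305.6, 109.9]
tcp_rot: [-180.0, -0.0, 69.9]
ft_force: [0.5, -0.3, 0.4]
finger_gap: -0.1
```

```bash
python3 -m creep '{"translation":[[0,0,0.5],[0,0,0]],"rotation":[[0,0,0],[0,0,0]],"claw":[0,0]}';python3 - <<'E'
from h import *
w=snapshot("wrist"); cv2.imwrite("pics/w3.png",w["frame"][:,:,::-1])
s=snapshot("scene"); cv2.imwrite("pics/s3.png",cv2.resize(s["frame"][100:300,200:400,::-1],None,fx=3,fy=3))
E
```

```text
time: 6.45
tool_pos: [570.2, -305.6, 109.4]
tcp_rot: [-180.0, -0.0, 69.9]
ft_force: [0.5, -1.1, 0.2]
finger_gap: -0.2
```

View pics/s3.png

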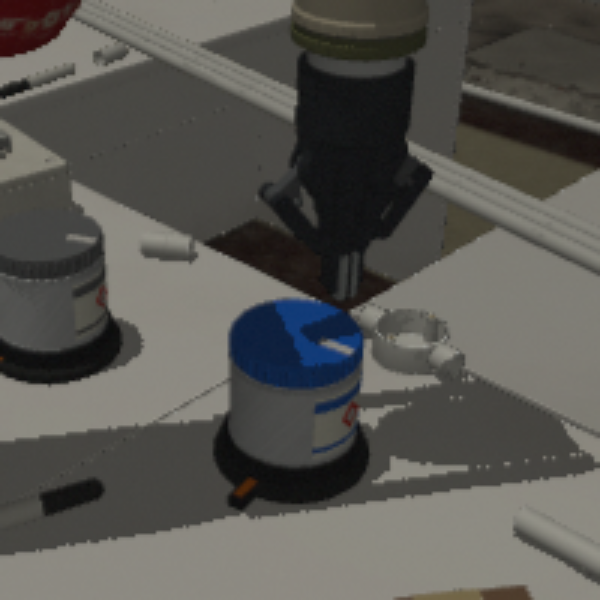

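View pics/w3.png

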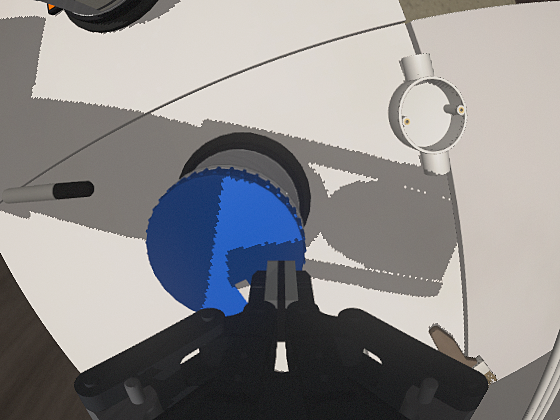

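```bash
python3 - <<'E'
from h import *
from bench import sense
s=snapshot("scene"); w=snapshot("wrist")
print(proj(s,[570.2,-305.6,109.4]),proj(s,[570.2,-305.6,112]), proj(s,[538,-293.3,112]))
print(atz(s,(315,199.5),112),atz(s,(315,199.5),125))
print(lidfit(w))
t=snapshot("top"); cv2.imwrite("pics/t3.png",cv2.resize(t["frame"][130:270,240:420,::-1],None,fx=4,fy=4,interpolation=cv2.INTER_CUBIC))
print(sense()["joint_pos"], w["extrinsics"])
print(proj(t,[570.2,-305.6,109.4]))
E
```

```text
[312.23147254 208.18280846] [312.30256178 207.17700561] [298.27829769 210.55618289]
[ 599.73574008 -288.68375017  112.        ] [ 582.32659618 -302.09072667  125.        ]
(array([ 539.71871012, -290.49756624]), np.float64(47.323070545945825), (539.9739379882812, -291.40826416015625, 48.90983200073242))
[-3.27228122e+01  1.80740082e+01  8.32798570e+01 -5.33713282e-04
  7.86413523e+01 -1.26134500e+01] [[ 9.38710593e-01  3.25782368e-01  1.12642227e-01  5.98994716e+02]
 [-3.44704719e-01  8.88157343e-01  3.03899968e-01 -2.26683612e+02]
 [-1.03876936e-03 -3.24102427e-01  9.46021426e-01  2.77515033e+02]
 [ 0.00000000e+00  0.00000000e+00  0.00000000e+00  1.00000000e+00]]
[320.54049522 180.86532869]
```

View pics/t3.png

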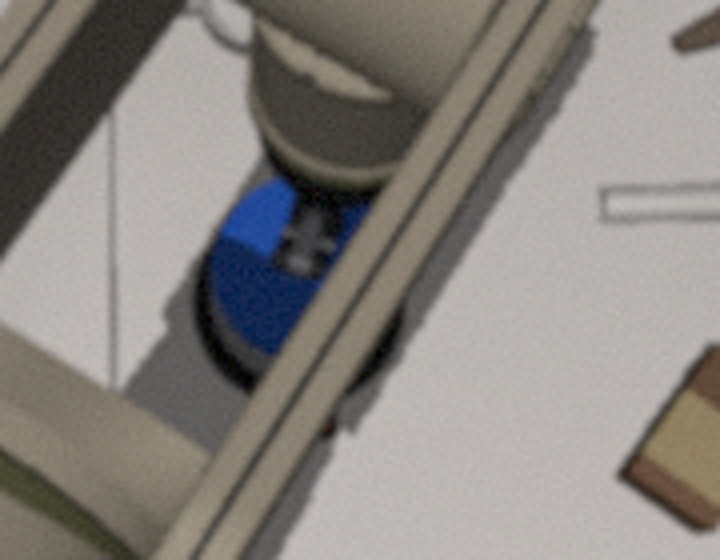

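```bash
python3 -m creep '{"translation":[[0,0,1],[0,0,1],[0,0,1],[0,0,1],[0,0,0]],"rotation":[[0,0,0],[0,0,0],[0,0,0],[0,0,0],[0,0,0]],"claw":[0,0,0,0,0]}';python3 - <<'E'
from h import *
w=snapshot("wrist"); cv2.imwrite("pics/w4.png",cv2.resize(w["frame"][150:340,180:400,::-1],None,fx=3,fy=3))
s=snapshot("scene"); cv2.imwrite("pics/s4.png",cv2.resize(s["frame"][150:250,250:350,::-1],None,fx=6,fy=6))
E
```

```text
time: 7.2
tool_pos: [570.1, -305.5, 105.2]
tcp_rot: [-180.0, -0.0, 69.9]
ft_force: [-0.3, 0.8, 0.5]
finger_gap: 0.2
```

View pics/s4.png

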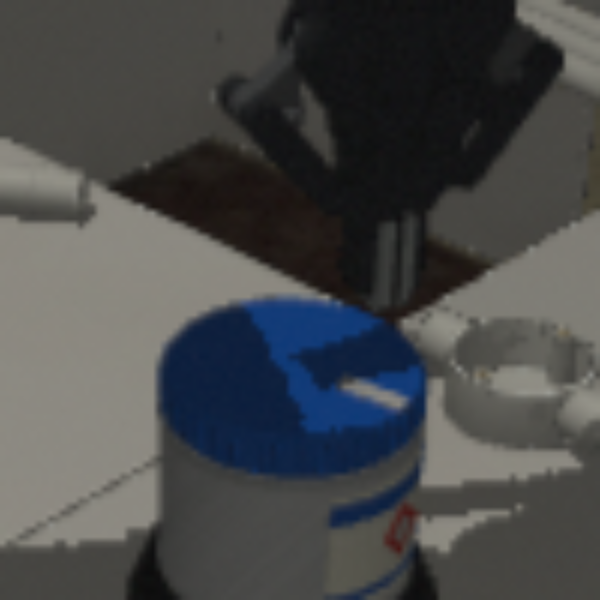

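View pics/w4.png

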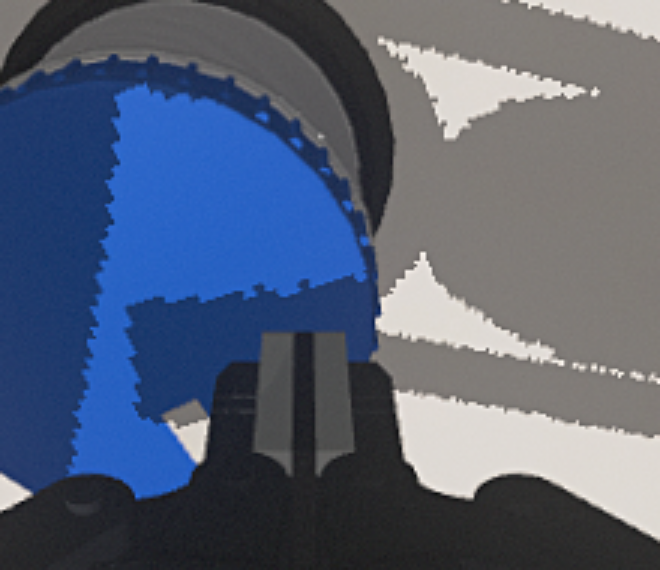

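```bash
python3 - <<'E'
from h import *
s=snapshot("scene"); w=snapshot("wrist")
print(tri(fray(w,(281.5,261)),ray(s,(250+393/6,150+305/6))))
o,d=fray(w,(281.5,261))
for z in (105,112,120,130): print(fatz(w,(281.5,261),z))
# where would TCP project in wrist
def fproj(s,P):
    K,T=s["intrinsics"],s["extrinsics"]; c=(np.asarray(P,float)-T[:3,3])@T[:3,:3]
    th=np.arctan2(np.hypot(c[0],c[1]),-c[2]); u=np.array([c[0],-c[1]])/np.hypot(c[0],c[1]); return K[:2,2]+K[0,0]*th*u
print(fproj(w,[570.1,-305.5,105.2]), w["extrinsics"][:3,3])
E
```

```text
(array([ 575.02332406, -303.94895883,  124.52739738]), np.float64(8.840581315966013))
[ 568.61882219 -310.09305554  105.        ]
[ 569.88084178 -306.62871928  112.        ]
[ 571.32314988 -302.66947784  120.        ]
[ 573.12603501 -297.72042604  130.        ]
[281.17321469 253.7843317 ] [ 599.00223782 -226.68835284  273.52663103]
```

```bash
python3 -m creep '{"translation":[[0,0,1],[0,0,1],[0,0,1],[0,0,1],[0,0,0]],"rotation":[[0,0,0],[0,0,0],[0,0,0],[0,0,0],[0,0,0]],"claw":[0,0,0,0,0]}'
```

```text
time: 7.9
tool_pos: [570.1, -305.5, 101.2]
tcp_rot: [-180.0, -0.0, 69.9]
ft_force: [-0.6, -0.1, -0.3]
finger_gap: 0.0
```

```bash
python3 -m creep '{"translation":[[0,0,1],[0,0,1],[0,0,1],[0,0,0]],"rotation":[[0,0,0],[0,0,0],[0,0,0],[0,0,0]],"claw":[0,0,0,0]}'
```

```text
time: 8.3
tool_pos: [570.1, -305.5, 98.2]
tcp_rot: [-180.0, -0.0, 69.9]
ft_force: [-0.4, 0.2, 0.7]
finger_gap: 0.3
```

```bash
python3 -m creep '{"translation":[[0,0,1],[0,0,1],[0,0,0]],"rotation":[[0,0,0],[0,0,0],[0,0,0]],"claw":[0,0,0]}'
```

```text
time: 8.6
tool_pos: [570.1, -305.5, 96.2]
tcp_rot: [-180.0, -0.0, 69.9]
ft_force: [0.9, -0.6, 0.7]
finger_gap: 0.1
```

```bash
python3 - <<'E'
from h import *
w=snapshot("wrist"); cv2.imwrite("pics/w5.png",cv2.resize(w["frame"][150:340,180:400,::-1],None,fx=3,fy=3))
s=snapshot("scene"); cv2.imwrite("pics/s5.png",cv2.resize(s["frame"][170:250,260:350,::-1],None,fx=7,fy=7))
E
```

```text
(no output)
```

View pics/s5.png

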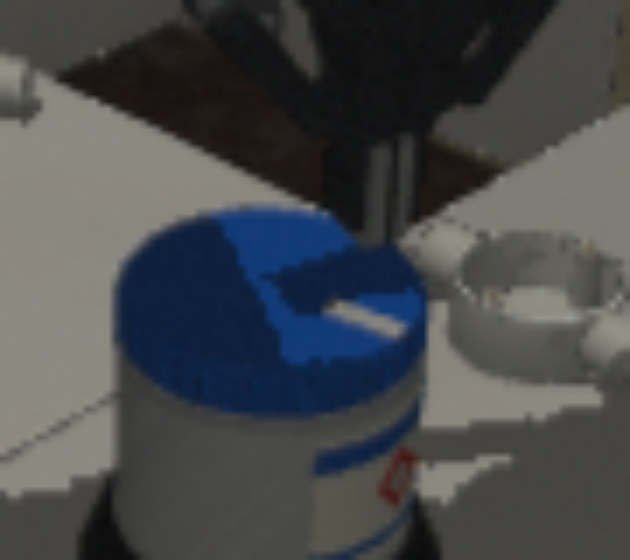

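View pics/w5.png

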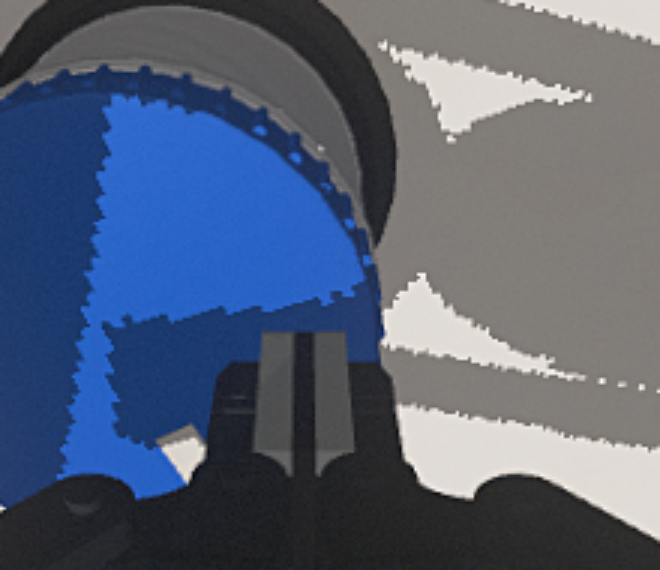

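```bash
python3 -m creep '{"translation":[[0,0,1],[0,0,1],[0,0,0]],"rotation":[[0,0,0],[0,0,0],[0,0,0]],"claw":[0,0,0]}'
```

```text
time: 9.0
tool_pos: [570.2, -305.5, 94.3]
tcp_rot: [-180.0, -0.0, 69.9]
ft_force: [-0.3, -0.6, 0.1]
finger_gap: -0.1
```

```bash
python3 -m creep '{"translation":[[0,0,1],[0,0,1],[0,0,0]],"rotation":[[0,0,0],[0,0,0],[0,0,0]],"claw":[0,0,0]}'
```

```text
time: 9.3
tool_pos: [570.1, -305.5, 92.2]
tcp_rot: [-180.0, -0.0, 69.9]
ft_force: [0.0, 0.1, 0.2]
finger_gap: 0.1
```

```bash
python3 -m creep '{"translation":[[0,0,1],[0,0,0]],"rotation":[[0,0,0],[0,0,0]],"claw":[0,0]}'
```

```text
time: 9.5
tool_pos: [570.2, -305.5, 91.3]
tcp_rot: [-180.0, -0.0, 69.9]
ft_force: [-0.2, 0.1, 0.1]
finger_gap: -0.2
```

```bash
python3 -m creep '{"translation":[[0,0,1],[0,0,0]],"rotation":[[0,0,0],[0,0,0]],"claw":[0,0]}'
```

```text
time: 9.7
tool_pos: [570.2, -305.6, 90.3]
tcp_rot: [-180.0, -0.0, 69.9]
ft_force: [0.4, -0.2, -0.5]
finger_gap: -0.2
```

```bash
python3 -m creep '{"translation":[[0,0,1],[0,0,0]],"rotation":[[0,0,0],[0,0,0]],"claw":[0,0]}'
```

```text
time: 9.9
tool_pos: [570.2, -305.5, 89.3]
tcp_rot: [-180.0, -0.0, 69.9]
ft_force: [-0.0, 0.3, 0.1]
finger_gap: 0.2
```

```bash
python3 - <<'E'
from h import *
w=snapshot("wrist"); cv2.imwrite("pics/w6.png",cv2.resize(w["frame"][150:340,180:400,::-1],None,fx=3,fy=3))
s=snapshot("scene"); cv2.imwrite("pics/s6.png",cv2.resize(s["frame"][170:250,260:350,::-1],None,fx=7,fy=7))
E
```

```text
(no output)
```

View pics/s6.png

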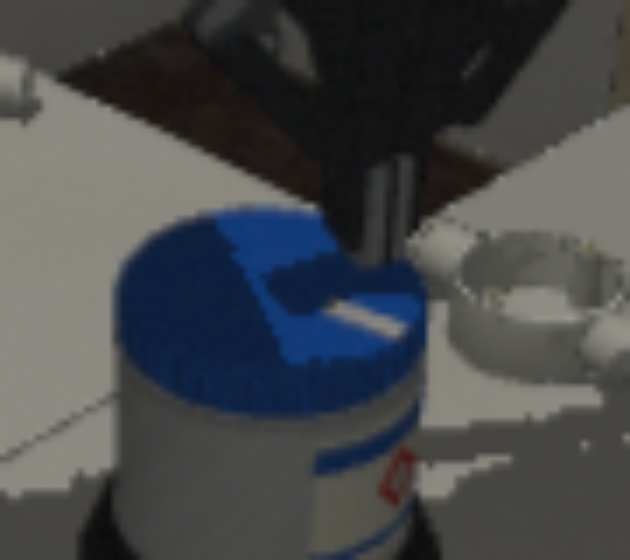

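View pics/w6.png

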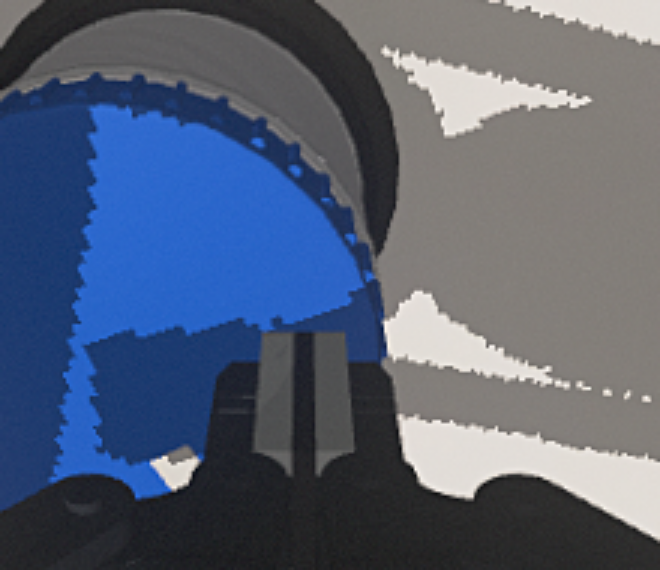

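```bash
python3 -m creep '{"translation":[[0,0,0.5],[0,0,0]],"rotation":[[0,0,0],[0,0,0]],"claw":[0,0]}'; python3 -m creep '{"translation":[[0,0,0.5],[0,0,0]],"rotation":[[0,0,0],[0,0,0]],"claw":[0,0]}'
```

```text
time: 10.2
tool_pos: [570.2, -305.6, 88.9]
tcp_rot: [-180.0, 0.0, 69.9]
ft_force: [0.3, -0.2, 0.0]
finger_gap: -0.3
time: 10.4
tool_pos: [570.2, -305.5, 88.4]
tcp_rot: [-180.0, -0.0, 69.9]
ft_force: [0.3, -0.5, -0.0]
finger_gap: 0.4
```

```bash
python3 -m creep '{"translation":[[0,0,0.5],[0,0,0]],"rotation":[[0,0,0],[0,0,0]],"claw":[0,0]}'; python3 -m creep '{"translation":[[0,0,0.5],[0,0,0]],"rotation":[[0,0,0],[0,0,0]],"claw":[0,0]}'
```

```text
time: 10.6
tool_pos: [570.2, -305.6, 87.9]
tcp_rot: [-180.0, -0.0, 69.9]
ft_force: [0.2, 0.1, -0.5]
finger_gap: -0.2
time: 10.8
tool_pos: [570.2, -305.6, 87.4]
tcp_rot: [-180.0, -0.0, 69.9]
ft_force: [-0.3, 0.3, -0.4]
finger_gap: 0.1
```

```bash
python3 -m creep '{"translation":[[0,0,0.5],[0,0,0]],"rotation":[[0,0,0],[0,0,0]],"claw":[0,0]}'; python3 -m creep '{"translation":[[0,0,0.5],[0,0,0]],"rotation":[[0,0,0],[0,0,0]],"claw":[0,0]}'
```

```text
time: 11.0
tool_pos: [570.2, -305.6, 86.9]
tcp_rot: [-180.0, -0.0, 69.9]
ft_force: [-0.0, -0.5, -0.0]
finger_gap: -0.0
time: 11.2
tool_pos: [570.3, -305.6, 86.8]
tcp_rot: [180.0, 0.0, 69.9]
ft_force: [-1.7, 1.1, 2.6]
finger_gap: 0.1
```

```bash
python3 -m creep '{"translation":[[0,0,0.5],[0,0,0]],"rotation":[[0,0,0],[0,0,0]],"claw":[0,0]}'; python3 -m creep '{"translation":[[0,0,0.3],[0,0,0]],"rotation":[[0,0,0],[0,0,0]],"claw":[0,0]}'
```

```text
time: 11.4
tool_pos: [570.4, -305.6, 86.8]
tcp_rot: [180.0, 0.0, 69.9]
ft_force: [-2.8, 1.5, 6.4]
finger_gap: 0.3
time: 11.6
tool_pos: [570.4, -305.6, 86.8]
tcp_rot: [180.0, 0.0, 69.9]
ft_force: [-4.1, 2.2, 7.9]
finger_gap: 0.2
```

```bash
python3 -m creep '{"translation":[[0,0,0.5],[0,0,0],[-2.6,-0.1,0],[-2.6,-0.1,0],[-2.6,-0.1,0],[-2.6,-0.1,0],[0,0,0]],"rotation":[[0,0,0],[0,0,0],[0,0,0.0775],[0,0,0.0775],[0,0,0.0775],[0,0,0.0775],[0,0,0]],"claw":[0,0,0,0,0,0,0]}'; python3 - <<'E'
from h import *
w=snapshot("wrist"); cv2.imwrite("pics/w7.png",cv2.resize(w["frame"][150:340,100:400,::-1],None,fx=2.5,fy=2.5))
s=snapshot("scene"); cv2.imwrite("pics/s7.png",cv2.resize(s["frame"][170:270,250:350,::-1],None,fx=6,fy=6))
E
```

```text
time: 12.3
tool_pos: [565.2, -315.0, 86.7]
tcp_rot: [180.0, 0.0, 52.0]
ft_force: [-4.1, 3.5, 10.1]
finger_gap: 0.1
```

View pics/s7.png

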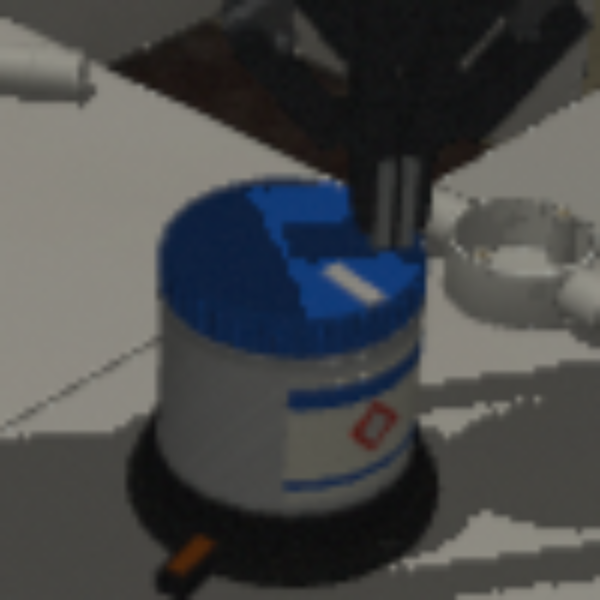

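```bash
python3 -m creep '{"translation":[[-2.6,-0.1,0],[-2.6,-0.1,0],[-2.6,-0.1,0],[-2.6,-0.1,0],[-2.6,-0.1,0],[-2.6,-0.1,0],[-2.6,-0.1,0],[-2.6,-0.1,0],[0,0,0]],"rotation":[[0,0,0.0775],[0,0,0.0775],[0,0,0.0775],[0,0,0.0775],[0,0,0.0775],[0,0,0.0775],[0,0,0.0775],[0,0,0.0775],[0,0,0]],"claw":[0,0,0,0,0,0,0,0,0]}'; python3 - <<'E'
from h import *
w=snapshot("wrist"); cv2.imwrite("pics/w8.png",cv2.resize(w["frame"][150:340,100:400,::-1],None,fx=2.5,fy=2.5))
s=snapshot("scene"); cv2.imwrite("pics/s8.png",cv2.resize(s["frame"][170:270,250:350,::-1],None,fx=6,fy=6))
E
```

```text
time: 13.3
tool_pos: [549.0, -326.6, 86.8]
tcp_rot: [179.9, -0.1, 16.4]
ft_force: [-1.4, 2.3, 8.3]
finger_gap: -0.1
```

View pics/s8.png

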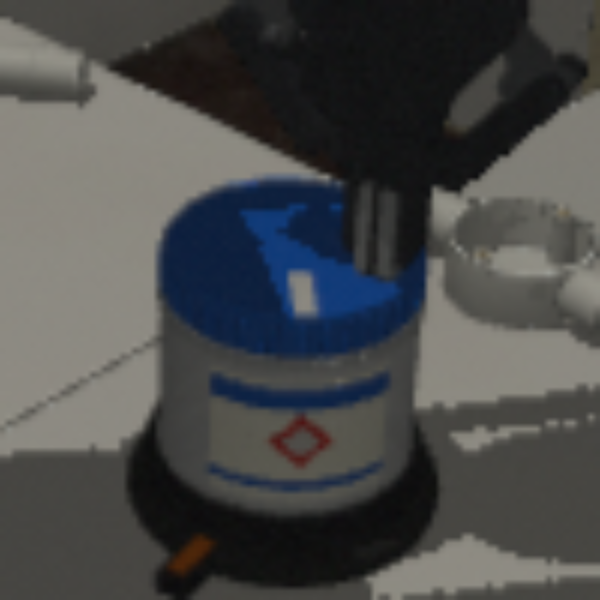

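```bash
python3 -m creep '{"translation":[[-2.6,-0.1,0],[-2.6,-0.1,0],[-2.6,-0.1,0],[-2.6,-0.1,0],[-2.6,-0.1,0],[-2.6,-0.1,0],[-2.6,-0.1,0],[-2.6,-0.1,0],[0,0,0]],"rotation":[[0,0,0.0775],[0,0,0.0775],[0,0,0.0775],[0,0,0.0775],[0,0,0.0775],[0,0,0.0775],[0,0,0.0775],[0,0,0.0775],[0,0,0]],"claw":[0,0,0,0,0,0,0,0,0]}'; python3 - <<'E'
from h import *
w=snapshot("wrist"); cv2.imwrite("pics/w9.png",w["frame"][:,:,::-1])
s=snapshot("scene"); cv2.imwrite("pics/s9.png",cv2.resize(s["frame"][170:270,250:350,::-1],None,fx=6,fy=6))
E
```

```text
time: 14.3
tool_pos: [528.5, -326.8, 86.8]
tcp_rot: [179.9, -0.2, -19.1]
ft_force: [-0.3, -0.8, 7.0]
finger_gap: 0.2
```

View pics/s9.png

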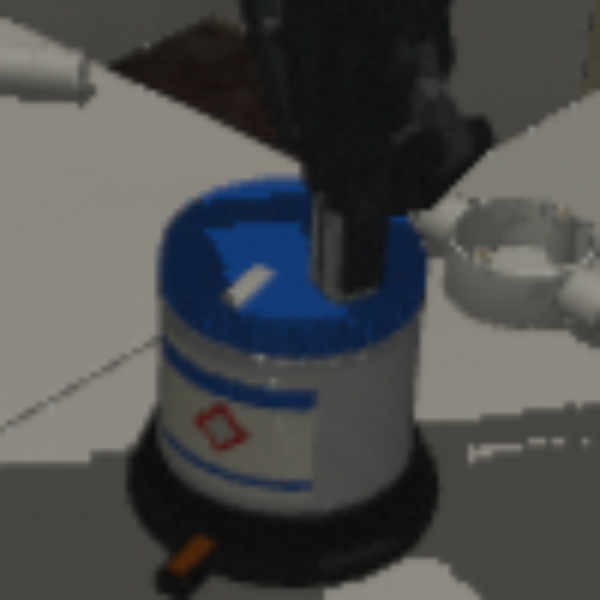

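View pics/w9.png

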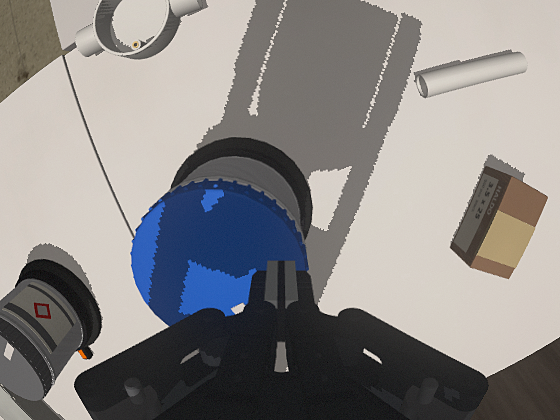

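```bash
python3 -m creep '{"translation":[[0,0,-2],[0,0,-10],[0,0,-30],[0,0,-40],[0,0,-40],[-28,-12,-30],[-28,-12,0],[-28,-12,0],[0,0,0],[0,0,0]],"rotation":[[0,0,0],[0,0,0],[0,0,0],[0,0,0],[0,0,0],[0,0,0],[0,0,0],[0,0,0],[0,0,0],[0,0,0]],"claw":[0,0,0,0,0,0,0,0,0,0]}'; python3 - <<'E'
from h import *
import pickle
w=snapshot("wrist"); pickle.dump(w,open("w10.pkl","wb")); cv2.imwrite("pics/w10.png",w["frame"][:,:,::-1]); print(w["extrinsics"][:3,3],lidfit(w))
E
```

```text
time: 15.4
tool_pos: [460.0, -264.3, 237.9]
tcp_rot: [180.0, -0.1, -18.9]
ft_force: [0.2, 0.5, 0.2]
finger_gap: -0.2
[ 539.0257463  -291.0863043   406.03023567] (array([ 538.08932224, -293.2263331 ]), np.float64(46.866857027140206), (538.274169921875, -293.19329833984375, 47.326515197753906))
```

View pics/w10.png

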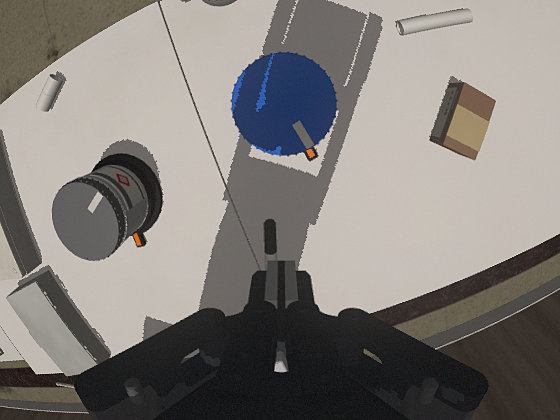

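```bash
python3 - <<'E'
import cv2
t=cv2.imread("pics/w10.png"); cv2.imwrite("pics/w10c.png",cv2.resize(t[90:170,270:340],None,fx=8,fy=7.5,interpolation=cv2.INTER_CUBIC) if 0 else cv2.resize(t[95:170,270:350],None,fx=8,fy=8,interpolation=cv2.INTER_CUBIC))
E
```

```text
(no output)
```

View pics/w10c.png

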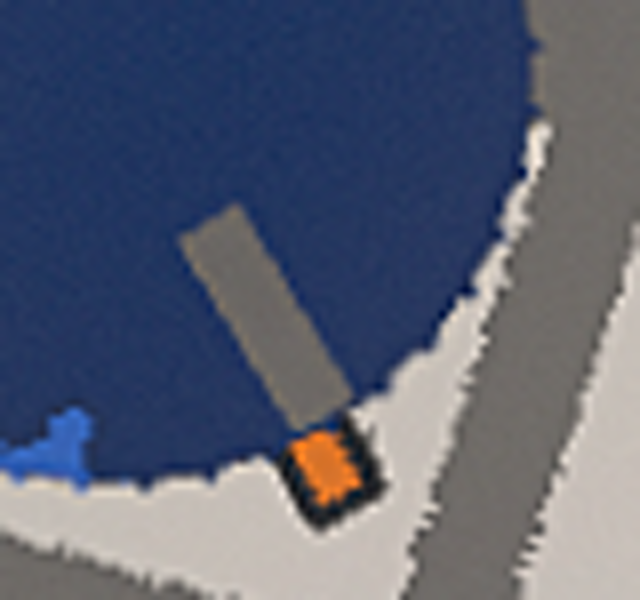

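```bash
python3 - <<'E'
from h import *
import pickle
w=pickle.load(open("w10.pkl","rb")); c=lidfit(w)[0]
Q=lambda x,y:(270+(x+.5)/8-.5,95+(y+.5)/8-.5)
a=lambda P,c:(round(np.degrees(np.arctan2(P[1]-c[1],P[0]-c[0])),2),round(np.hypot(P[0]-c[0],P[1]-c[1]),2))
si,so=fatz(w,Q(209,221.5),112),fatz(w,Q(327.5,416),112)
print("stripe",a(si,c),a(so,c),a(so,si))
for z,p in ((11.5,(342,497)),(10,(352,510))): print(a(fatz(w,Q(*p),z),c))
A,B=[fatz(w,Q(*p),11.5) for p in((307,447),(342,497))]; print("tab dir",a(B,A))
A,B=[fatz(w,Q(*p),10) for p in((360,420),(385,488))]; print("tab edge",a(B,A))
A,B=[fatz(w,Q(*p),10) for p in((281,465),(320,532))]; print("tab edge",a(B,A))
E
```

```text
stripe (np.float64(-166.41), np.float64(20.21)) (np.float64(-166.86), np.float64(46.18)) (np.float64(-167.21), np.float64(25.97))
(np.float64(-169.9), np.float64(74.51))
(np.float64(-169.58), np.float64(77.35))
tab dir (np.float64(-163.35), np.float64(9.51))
tab edge (np.float64(-177.71), np.float64(11.34))
tab edge (np.float64(-168.21), np.float64(12.16))
```

```bash
python3 -m creep '{"translation":[[28,12,0],[28,12,0],[28,12,0],[0,0,35],[0,0,40],[0,0,40],[0,0,23],[0,0,10],[0,0,0],[0,0,0]],"rotation":[[0,0,0],[0,0,0],[0,0,0],[0,0,0],[0,0,0],[0,0,0],[0,0,0],[0,0,0],[0,0,0],[0,0,0]],"claw":[0,0,0,0,0,0,0,0,0,0]}'; python3 -m creep '{"translation":[[0,0,1],[0,0,1],[0,0,1],[0,0,0]],"rotation":[[0,0,0],[0,0,0],[0,0,0],[0,0,0]],"claw":[0,0,0,0]}'
```

```text
time: 16.45
tool_pos: [528.7, -326.6, 89.9]
tcp_rot: [180.0, -0.1, -18.9]
ft_force: [-0.3, 0.2, -0.4]
finger_gap: 0.1
time: 16.85
tool_pos: [528.3, -326.1, 86.8]
tcp_rot: [180.0, -0.1, -18.9]
ft_force: [0.5, -0.0, 2.6]
finger_gap: -0.1
```

```bash
python3 -m creep '{"translation":[[0,0,0.5],[0,0,0.5],[0,0,0],[-0.9,0,0],[-0.9,0,0],[0,0,0]],"rotation":[[0,0,0],[0,0,0],[0,0,0],[0,0,0.026],[0,0,0.026],[0,0,0]],"claw":[0,0,0,0,0,0]}'; python3 -m creep '{"translation":[[0,0,-2],[0,0,-10],[0,0,-30],[0,0,-40],[0,0,-40],[-28,-12,-30],[-28,-12,0],[-28,-12,0],[0,0,0],[0,0,0]],"rotation":[[0,0,0],[0,0,0],[0,0,0],[0,0,0],[0,0,0],[0,0,0],[0,0,0],[0,0,0],[0,0,0],[0,0,0]],"claw":[0,0,0,0,0,0,0,0,0,0]}'; python3 - <<'E'
from h import *
import pickle
w=snapshot("wrist"); pickle.dump(w,open("w11.pkl","wb")); t=w["frame"][:,:,::-1]; print(lidfit(w))
cv2.imwrite("pics/w11c.png",cv2.resize(t[95:170,270:350],None,fx=8,fy=8,interpolation=cv2.INTER_CUBIC))
E
```

```text
time: 17.45
tool_pos: [527.0, -325.8, 86.8]
tcp_rot: [180.0, -0.1, -21.9]
ft_force: [1.1, 0.1, 8.1]
finger_gap: 0.3
time: 18.45
tool_pos: [461.5, -260.3, 237.9]
tcp_rot: [180.0, -0.1, -21.9]
ft_force: [0.6, 0.6, -0.8]
finger_gap: 0.0
(array([ 537.97621646, -293.17826105]), np.float64(47.0274593871785), (537.7413330078125, -293.33148193359375, 47.8325080871582))
```

View pics/w11c.png

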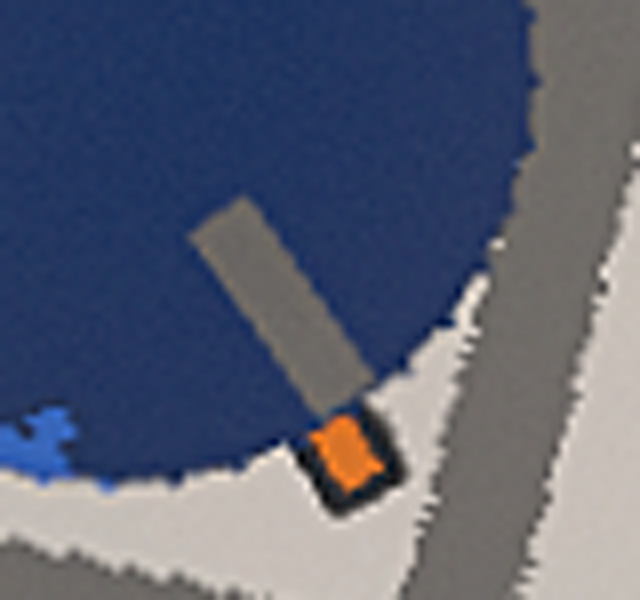

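```bash
python3 - <<'E'
from h import *
import pickle
w=pickle.load(open("w11.pkl","rb")); c=lidfit(w)[0]
Q=lambda x,y:(270+(x+.5)/8-.5,95+(y+.5)/8-.5)
a=lambda P,c:(round(np.degrees(np.arctan2(P[1]-c[1],P[0]-c[0])),2),round(np.hypot(P[0]-c[0],P[1]-c[1]),2))
si,so=fatz(w,Q(215.5,217),112),fatz(w,Q(350,396.5),112)
print("stripe",a(si,c),a(so,c),a(so,si))
for z,p in ((11.5,(365,478.5)),(10,(374,496))): print(a(fatz(w,Q(*p),z),c))
A=[fatz(w,Q(*p),11.5) for p in((311,435),(352,415),(384,467),(346,490))]
print("orange sides",a(A[3],A[0]),a(A[2],A[1]))
E
```

```text
stripe (np.float64(-166.8), np.float64(20.22)) (np.float64(-165.6), np.float64(45.74)) (np.float64(-164.66), np.float64(25.54))
(np.float64(-169.38), np.float64(73.83))
(np.float64(-169.55), np.float64(77.2))
orange sides (np.float64(-168.79), np.float64(10.15)) (np.float64(-169.43), np.float64(9.5))
```

```bash
cat >> h.py <<'E'
def measure(w):
    c=lidfit(w)[0]; f=w["frame"].astype(int)
    S=[];O=[]
    for y in range(30,190):
        for x in range(200,370):
            r,g,b=f[y,x]
            if b-r<15 and abs(r-g)<25:
                P=fatz(w,(x,y),112)[:2]-c
                if 17<np.hypot(*P)<46: S.append(P)
            if r-b>60:
                P=fatz(w,(x,y),11.5)[:2]-c
                if np.hypot(*P)<85: O.append(P)
    S,O=np.array(S),np.array(O); m=lambda A:(round(float(np.degrees(np.arctan2(*A.mean(0)[::-1]))),2),round(float(np.hypot(*A.mean(0))),1),len(A))
    return dict(stripe=m(S),orange=m(O))
E
python3 - <<'E'
from h import *
import pickle
for n in("w2","w10","w11"): print(n,measure(pickle.load(open(n+".pkl","rb"))))
E
```

```text
w2 {'stripe': (-81.22, 32.7, 229), 'orange': (-169.73, 69.0, 41)}
w10 {'stripe': (-167.11, 32.9, 245), 'orange': (-169.94, 69.0, 55)}
w11 {'stripe': (-166.14, 32.9, 245), 'orange': (-169.91, 68.9, 50)}
```

```bash
python3 -m creep '{"translation":[[28,12,0],[28,12,0],[28,12,0],[0,0,35],[0,0,40],[0,0,40],[0,0,23],[0,0,10],[0,0,0],[0,0,0]],"rotation":[[0,0,0],[0,0,0],[0,0,0],[0,0,0],[0,0,0],[0,0,0],[0,0,0],[0,0,0],[0,0,0],[0,0,0]],"claw":[0,0,0,0,0,0,0,0,0,0]}'; python3 -m creep '{"translation":[[0,0,1],[0,0,1],[0,0,1],[0,0,0.5],[0,0,0.5],[-0.95,0,0],[-0.95,0,0],[-0.95,0,0],[-0.95,0,0],[0,0,0]],"rotation":[[0,0,0],[0,0,0],[0,0,0],[0,0,0],[0,0,0],[0,0,0.0275],[0,0,0.0275],[0,0,0.0275],[0,0,0.0275],[0,0,0]],"claw":[0,0,0,0,0,0,0,0,0,0]}'; python3 -m creep '{"translation":[[0,0,-2],[0,0,-10],[0,0,-30],[0,0,-40],[0,0,-40],[-28,-12,-30],[-28,-12,0],[-28,-12,0],[0,0,0],[0,0,0]],"rotation":[[0,0,0],[0,0,0],[0,0,0],[0,0,0],[0,0,0],[0,0,0],[0,0,0],[0,0,0],[0,0,0],[0,0,0]],"claw":[0,0,0,0,0,0,0,0,0,0]}'; python3 - <<'E'
from h import *
import pickle
w=snapshot("wrist"); pickle.dump(w,open("w12.pkl","wb")); t=w["frame"][:,:,::-1]; print(measure(w))
cv2.imwrite("pics/w12c.png",cv2.resize(t[85:170,270:370],None,fx=7,fy=7,interpolation=cv2.INTER_CUBIC))
E
```

```text
time: 19.5
tool_pos: [526.9, -326.0, 89.9]
tcp_rot: [180.0, -0.1, -21.9]
ft_force: [-0.4, 0.2, -0.5]
finger_gap: 0.2
time: 20.5
tool_pos: [523.6, -324.3, 86.8]
tcp_rot: [180.0, -0.2, -28.3]
ft_force: [-0.6, 0.5, 5.9]
finger_gap: -0.1
time: 21.5
tool_pos: [465.7, -252.0, 238.0]
tcp_rot: [180.0, -0.1, -28.2]
ft_force: [-0.2, -0.6, -0.0]
finger_gap: -0.2
{'stripe': (-168.51, 32.8, 241), 'orange': (-169.82, 69.1, 50)}
```

View pics/w12c.png

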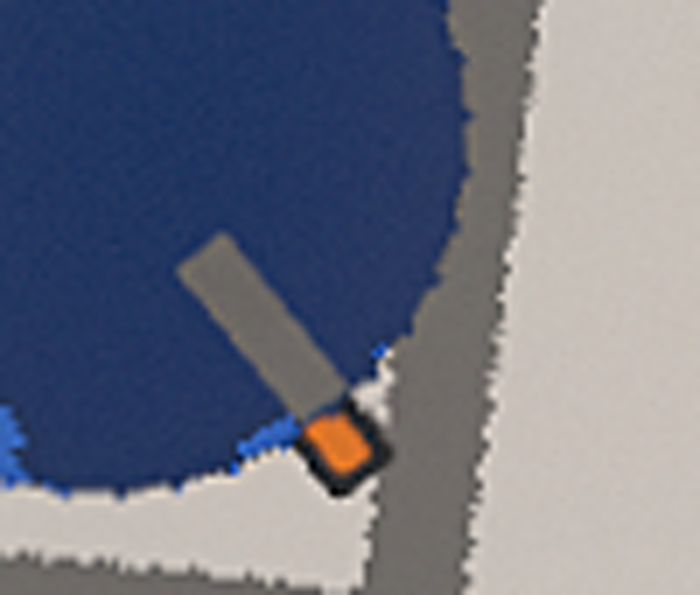

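```bash
python3 -m creep '{"translation":[[28,12,0],[28,12,0],[28,12,0],[0,0,35],[0,0,40],[0,0,40],[0,0,23],[0,0,10],[0,0,0],[0,0,0]],"rotation":[[0,0,0],[0,0,0],[0,0,0],[0,0,0],[0,0,0],[0,0,0],[0,0,0],[0,0,0],[0,0,0],[0,0,0]],"claw":[0,0,0,0,0,0,0,0,0,0]}'; python3 -m creep '{"translation":[[0,0,1],[0,0,1],[0,0,1],[0,0,0.5],[0,0,0.5],[-0.8,0,0],[-0.8,0,0],[-0.8,0,0],[-0.8,0,0],[0,0,0]],"rotation":[[0,0,0],[0,0,0],[0,0,0],[0,0,0],[0,0,0],[0,0,0.023],[0,0,0.023],[0,0,0.023],[0,0,0.023],[0,0,0]],"claw":[0,0,0,0,0,0,0,0,0,0]}'; python3 -m creep '{"translation":[[0,0,-2],[0,0,-10],[0,0,-30],[0,0,-40],[0,0,-40],[-28,-12,-30],[-28,-12,0],[-28,-12,0],[0,0,0],[0,0,0]],"rotation":[[0,0,0],[0,0,0],[0,0,0],[0,0,0],[0,0,0],[0,0,0],[0,0,0],[0,0,0],[0,0,0],[0,0,0]],"claw":[0,0,0,0,0,0,0,0,0,0]}'; python3 - <<'E'
from h import *
import pickle
w=snapshot("wrist"); pickle.dump(w,open("w13.pkl","wb")); t=w["frame"][:,:,::-1]; print(measure(w))
cv2.imwrite("pics/w13.png",t)
cv2.imwrite("pics/w13c.png",cv2.resize(t[85:170,270:370],None,fx=7,fy=7,interpolation=cv2.INTER_CUBIC))
E
```

```text
time: 22.55
tool_pos: [523.4, -324.5, 89.9]
tcp_rot: [180.0, -0.1, -28.2]
ft_force: [0.4, 0.5, 0.8]
finger_gap: -0.2
time: 23.55
tool_pos: [520.8, -322.8, 86.8]
tcp_rot: [180.0, -0.2, -33.5]
ft_force: [0.6, -0.2, 6.7]
finger_gap: -0.1
time: 24.55
tool_pos: [469.7, -245.4, 238.0]
tcp_rot: [180.0, -0.1, -33.4]
ft_force: [0.3, -0.3, 0.6]
finger_gap: 0.2
{'stripe': (-169.78, 32.8, 243), 'orange': (-170.04, 69.0, 51)}
```

View pics/w13c.png

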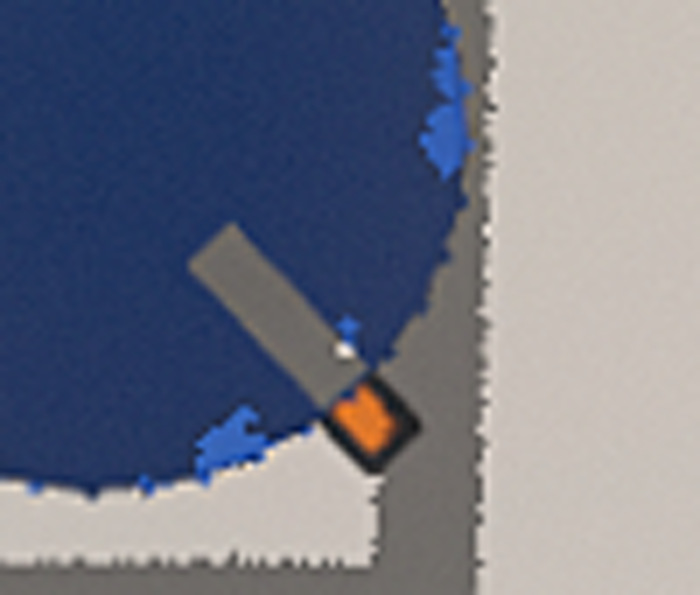

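```bash
python3 -m creep '{"translation":[[0,0,-40],[0,0,-40],[-30,-30,0],[-30,-30,0],[-20,-30,0],[0,0,0],[0,0,0]],"rotation":[[0,0,0],[0,0,0],[0,0,0],[0,0,0],[0,0,0],[0,0,0],[0,0,0]],"claw":[0,0,0,0,0,0,0]}'; python3 - <<'E'
from h import *
s=snapshot("scene"); cv2.imwrite("pics/s14.png",s["frame"][:,:,::-1])
cv2.imwrite("pics/s14c.png",cv2.resize(s["frame"][180:300,230:350,::-1],None,fx=5,fy=5,interpolation=cv2.INTER_CUBIC))
t=snapshot("top"); cv2.imwrite("pics/t14.png",t["frame"][:,:,::-1])
E
```

```text
time: 25.3
tool_pos: [453.2, -126.6, 317.5]
tcp_rot: [180.0, -0.0, -33.4]
ft_force: [0.2, -1.1, 0.3]
finger_gap: -0.0
```

View pics/s14c.png

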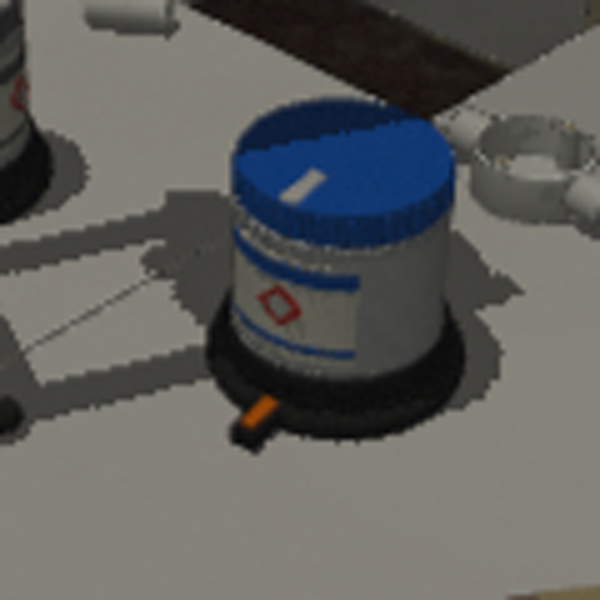

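View pics/s14.png

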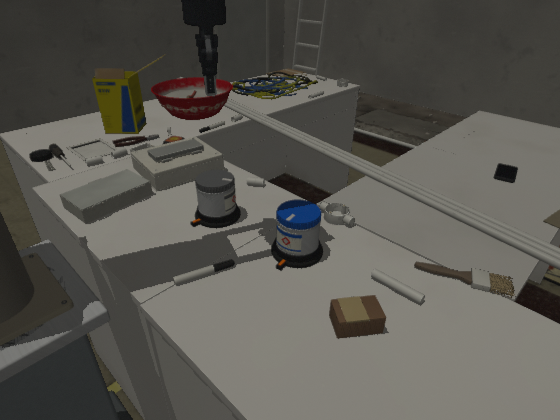

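View pics/t14.png

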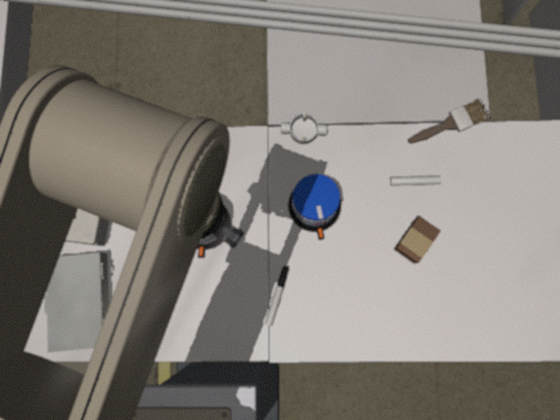

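The stripe and the red diamond sit over the orange pointer (scene crop: diamond at (279,306), pointer at (260,412)). The grey tin and the small things lie as they did at the start.

```bash
python3 - <<'E'
from bench import *
print(sense()["ft_force"]); print(hand_in())
E
```

```text
[ 0.96301981 -0.23437344  0.30585134]
the job is handed in; nothing more can be done
None
```

I turned the blue-lidded tin about 89° clockwise with the closed fingertips on its lid, pressing at about 6–10 N. After one long stroke and three short corrections, the label is squarely over the orange pointer. The first correction drifted about 1° the wrong way; the next two fixed that.

- **Label:** the last wrist-camera check put the lid stripe at -169.8° and the pointer at -169.6° to -170.0°. They agree within the roughly 0.5° I can measure, and the scene view shows the red diamond over the pointer.
- **Surroundings:** in the scene and top views the grey tin's stripe, label and the small things looked unmoved. That is by eye only; I did not measure them again.
- **Arm:** it was clear of everything and the wrist force read about zero when I handed in, at about 25 s.

**Disagreement:** the fingertips touched the lid when the reported tool height was about 87 mm, not 112 mm. The closed fingertips therefore end about 25 mm short of the reported tool point. I found the contact by small steps with the force reading instead.

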